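# Shut and bolt the lid of the tube shaker

## Robot

A 6-joint arm with a two-finger parallel gripper is mounted at the origin on the work surface. World frame = base frame: x ahead of the robot, y to its left, z up, the work surface at z = 0. Lengths are in mm, angles in degrees, forces in N, time in s.
With the tool pointing down it reaches from about 300 to 850 mm from the base axis. Payload 4.2 kg.
Tool frame: the origin (TCP) lies on the centre line of the jaws, within the pads' length; the fingertips stand env.nose_length ahead of it and the grasp point (between the pads) lies 2 mm behind it (env.nose_length is the distance from the TCP to the fingertips, in mm); z points along the fingers, y is the direction in which the jaws open and shut (so a half turn about z gives the same grasp; the last joint's range is limited). The gripper opens to 91 mm and grips with 3 to 60 N. Pads are 32 mm wide; open, the fingers measure 118 mm over their backs; the gripper's body (76 mm by 178 mm) begins 60 mm behind the grasp point.
Start: joints at [73.396, 18.312, 89.639, -0, 72.044, -1.146], TCP at [153.261, 554.213, 230.976] pointing down, gripper open.
Joint ranges: [-177.97, 177.97], [-48.28, 115.42], [12.27, 149.76], [-77.06, 257.06], [2.81, 150.46], [-146.56, 146.56]. Speed limits (degrees/s): [147.25, 147.25, 180, 180, 180, 180].

## Interface

Orientations are given as [roll, pitch, yaw] about the fixed x, y, z axes, in that order (R = Rz(yaw) Ry(pitch) Rx(roll)).
In Python, from workcell import env gives the robot as it stands. The module is installed in compiled form; this text tells all that it offers.
- The arm moves only by the tool jog_arm, never from a script. Its argument "deltas" is a list that holds one entry, the list of rows, each a list of 5 numbers: the shift along the tool's x, y, z in m, then the turn about the tool's z in degrees, then the finger opening in m, from 0 to 0.0912. A call has 1 to 20 rows; each row is the pose to reach, as a shift and turn from the pose commanded when the call began, along the tool's axes at that moment; what a row does not reach only later rows make up. A row lasts 1/12 s, in which the tool goes at most 41.7 mm and 7.16 degrees, less where a joint would pass 70% of its speed; a pose out of reach is approached as far as the arm can. A call with a gripper value outside its range is refused whole. The fingers move at their own pace and stop on an object; "grip_force" is the grip in N (left out, the last holds). Time passes only in rows, so rows that repeat a pose let the fingers close. It gives the time, the measured TCP pose, the force and the opening at its end, in the units of the state.
- env.state(): the state, without advancing time (a new reading comes with each control period).
- env.grab_frame(name): name is "scene" or "top" or "wrist"; returns the picture (384x512x3 uint8, red, green, blue); there is no depth.
- env.camera_params(name): a dict with "fx", "fy", "cx", "cy" (pixels), "k1" (the pictures are not rectified: a ray, as slopes to the right and down, at radius r is drawn at 1 + k1 r^2 times it, then the intrinsics apply), "xyz" and "orientation" of the camera in the world. Camera axes: x right, y down, z forward; pixel columns grow to the right and rows downward; lengths in mm; the calibration is good to about 2 mm. A picture is of the moment at which its call begins: read the wrist's pose just before it. camera_params takes no time and is no camera call; for the wrist camera it gives the pose at the moment of the call.
- env.job_done(): hands the job in, once; it reports no verdict.
Trained networks look in the newest picture that a camera, given by its name, has taken for a name from the list of things; names that differ only in an ending like _2 or _b are one class to them, and where a whole thing is asked for, a point or a joint stands for the part that bears it (a point fixed in the world has none). Each returns a list of dicts, best first, with "conf" (0 to 1); they miss things now and then, are a little off and sometimes report something else, mostly with a low value. They report only what shows in the picture. A call takes as long as a camera call.
- env.look_for(camera, label): "xyz" ([x, y, z] in mm, in world coordinates, good to about 4 mm: the middle of the surface that is visible of it).
The state is a dict: "time_s": time; "qpos": joint angles; "qvel": joint speeds; "effort": joint torques, N m; "ee_pos": TCP position; "ee_rot": TCP orientation; "force": force on the tool from outside, world axes, zero at the start; "torque": the same for the moment, N m; "gripper_width": finger opening in mm.
Only numpy, scipy, OpenCV 4.12 (cv2) and the standard library are available. Lean on these libraries where they do the work, as an engineer would, in place of code of your own. Each camera call takes 0.05 s, during which the arm holds its last target.

## Task

The lid of the tube shaker has been left half open: press it fully shut, then bolt it for the run. Lift the bolt's handle out of its notch, slide the bolt all the way home through the keeper on the lid, drop the handle down into the notch at that end, and let go. Leave the other things on the bench and on the shaker where they are.

Things in the scene. Friction and masses are not known exactly. Their poses are not given: they have to be found in the camera images.
- shaker: Bench-top tube shaker, fixed; white and blue cabinet 300 mm deep (x), 440 wide (y), 140 high. Origin: centre of underside; x to its back, y to its left seen from the robot, z up. Display in its front (-x). Left: well with tubes under a hinged lid. Right (y -220 to -45 mm): drive housing, its flat deck at z = 140 mm carries a plain steel barrel bolt that slides to +y, onto the lid.
- notch_open (a point): Point on the bolt's axis at the notch where the handle starts (bolt drawn): shaker x = -90, y = -155, z = 152 mm (12 mm above the deck). The axis is parallel to the shaker's y. The barrel is 20 mm in diameter, y from -200 to -60 mm; a slot along its top joins two 12 mm wide notches cut down its front side.
- notch_home (a point): Point on the bolt's axis at the other notch, for the bolt home: shaker x = -90, y = -105, z = 152 mm. Between the notches the front wall of the barrel is 38 mm long: a handle that is down cannot slide past it, and it keeps a raised handle from falling before it reaches a notch. The stem has 2 mm of play either way in a notch.
- lid (a joint): Lid: white frame with a clear window, 278 mm deep, 262 wide (shaker y -42 to 220 mm), 22 thick, 0.8 kg. Angle in rad: 0 = shut, top level with the deck; grows as its front edge rises; starts at 0.35 to 0.6. Hinge axis parallel to the shaker's y at x = 128, z = 140 mm. Friction hinges hold it at any angle; 1 to 4 N down at the front moves it. 42 mm wide front rim; 14 mm grey finger lip before it.
- lid_press (a point): Point on the flat top of the lid's front rim, half way along it, 255 mm from the hinge axis; a place to press. Moves with the lid (shaker x = -127, y = 89, z = 140 mm when shut).
- keeper (a point): Middle of the opening of the steel staple (keeper) on the lid's top near its right front corner: 18 mm long in y, 17 mm wide inside, bridge 24 mm above the lid's top. With the lid shut it lies on the bolt's axis (shaker x = -90, y = -21, z = 152 mm) and the bolt passes through; with the lid up it is out of line.
- bolt (a joint): Travel of the bolt, a 12 mm round steel rod with a rounded nose, in m: 0 = drawn, 0.050 = fully home (end stop, nose 10 mm past the keeper, handle at the home notch). Moves to the shaker's +y, with about 3 N of friction and only with the handle up. Starts within 1.5 mm of 0.
- bolt_handle (a joint): Turn of the handle about the bolt's axis, rad: 0 = down in a notch (stop), leaning to the shaker's front 28 degrees above level; grows as it is lifted up and back; 1.08 = straight up, free to slide; stop at 1.45. Between the notches it cannot fall below about 0.65. It turns very easily and over a notch drops to the front by its own weight if let go short of upright.
- bolt_knob (a point): Centre of the 18 mm steel ball on the handle's 8 mm stem, 45 mm from the bolt's axis. Handle down: 33 mm above the deck and 40 mm in front of the axis; straight up: 57 mm above the deck. Can be pinched from above by fingers that close along the bolt's axis, and turns between them.
- timer: Bystander: black bench timer, 45 x 62 x 18 mm, lying on the shaker's deck behind the bolt. Origin under its middle.
- marker: Bystander: marker pen, 105 mm long, 13 mm thick, lying on the shaker's deck behind the bolt, along it. Origin under its middle.
- tube_rack: Bystander: yellow tube rack, 90 x 200 x 55 mm, on the bench to the right of the shaker. Origin under its middle.
- beaker: Bystander: empty glass beaker, 104 mm in diameter, 135 mm high, on the bench to the left. Origin under its middle.
- tip_box: Bystander: pipette tip box, blue with a grey cover, 87 x 127 x 90 mm, on the bench to the left. Origin under its middle.
- reagent_bottle: Bystander: glass bottle with a blue cap, 74 mm in diameter, about 170 mm high, on the bench to the right. Origin under its middle.
- pipette: Bystander: white hand pipette, about 265 mm long, lying on the bench in front of the shaker, to the right. Origin near its middle.

How it is judged:
By the outcome, as a careful person would: the job done as asked, in the order asked, and still so for the second after the job is handed in, with the robot touching nothing.
It also fails if it takes over 48 s, if anything falls off the work surface, if the arm or the gripper's body presses on something with over 40 N, if the wrist force passes 120 N, or if a joint passes its speed limit or range.

## Working session

There is one attempt and no reset: what is moved stays moved. The work goes in short steps, Python scripts to look and compute and a tool call to move; the robot and the scene stay as the last step left them, time stands still between calls to the robot, and variables do not carry over. Pictures are saved under pics/ and viewed, and the job is handed in when it is done.

Besides the shell and the picture viewer there is one more tool, called after "Call:" as a command line: name --argument value ..., lists and objects as JSON in quotes. jog_arm: Moves the arm, as the interface text tells. Its arguments: {"type":"object","properties":{"deltas":{"type":"array"},"grip_force":{"type":"number"}},"required":["deltas"]}

```bash
mkdir -p pics; python3 - <<'E'
from workcell import env
import cv2
s=env.state()
print({k:(v if not hasattr(v,'tolist') else v.tolist()) for k,v in s.items()}, env.nose_length)
for n in ("scene","top"):
    im=env.grab_frame(n); cv2.imwrite(f"pics/{n}1.png",cv2.cvtColor(im,cv2.COLOR_RGB2BGR)); print(n,env.camera_params(n))
    for l in ("shaker","lid_press","keeper","bolt_knob","lid","timer","marker","bolt"):
        print(l,[(d['conf'],[round(float(x)) for x in d['xyz']]) for d in env.look_for(n,l)][:2])
print(env.state()['time_s'])
E
```

```text
{'time_s': 0.0, 'qpos': [73.39647635191352, 18.350987962854006, 89.70813795062752, -0.0011680327049288614, 72.04578499601071, -1.1452551101286146], 'qvel': [-0.04232774591068694, 0.027673941682751484, -0.0007870107763002173, -0.043989262152260546, -0.023755178155430337, 0.05236755253112323], 'effort': [-0.0030095046531641856, -41.246373653411865, -23.197157979011536, 0.0725627364590764, 0.04586496390402317, -0.00014555881534761284], 'ee_pos': [153.11369790415213, 553.7180619862755, 230.11509426753858], 'ee_rot': [-179.89508784873192, -0.000986597867596229, 164.54209163021397], 'force': [0.03427858276734379, 0.14804542912894508, 0.0651792087129324], 'torque': [0.01294848732379038, -0.04895404346244164, 0.03261906967030477], 'gripper_width': 91.2158713320687} 17.0
scene {'fx': 432.8469253045382, 'fy': 432.8469253045382, 'cx': 259.5769479108717, 'cy': 196.45433750750274, 'k1': 0.04248507481835669, 'xyz': array([  581.80050788, -1009.34296571,  1028.78973598]), 'orientation': array([-131.19137571,   -0.51741572,    1.92864642])}
shaker [(0.81, [629, 23, 139])]
lid_press [(0.66, [640, 160, 212]), (0.58, [542, -58, 158])]
keeper [(0.79, [645, 162, 211])]
bolt_knob [(0.39, [518, -56, 170])]
lid [(0.65, [639, 160, 212])]
timer [(0.72, [632, 17, 139]), (0.66, [701, -32, 160])]
marker []
bolt [(0.43, [542, -55, 159])]
top {'fx': 362.08458176678187, 'fy': 362.08458176678187, 'cx': 261.341805180306, 'cy': 190.1602360302049, 'k1': -0.037081270944493254, 'xyz': array([ 4.70931881e+02, -1.24060550e+00,  1.46012739e+03]), 'orientation': array([-1.76030252e+02,  1.53221309e-01, -9.12510911e+01])}
shaker [(0.86, [630, 106, 156])]
lid_press [(0.83, [638, 189, 217])]
keeper [(0.87, [635, 181, 215])]
bolt_knob [(0.65, [621, -38, 150]), (0.61, [522, -57, 171])]
lid [(0.94, [637, 187, 213])]
timer [(0.45, [701, -21, 156])]
marker [(0.42, [627, -38, 154])]
bolt []
0.9
```

```bash
python3 - <<'E'
import cv2
for n in("scene","top"):
    im=cv2.imread(f"pics/{n}1.png"); cv2.imwrite(f"pics/{n}1b.png",cv2.resize(im,(800,600),interpolation=cv2.INTER_CUBIC))
E
```

```text
(no output)
```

View pics/scene1b.png

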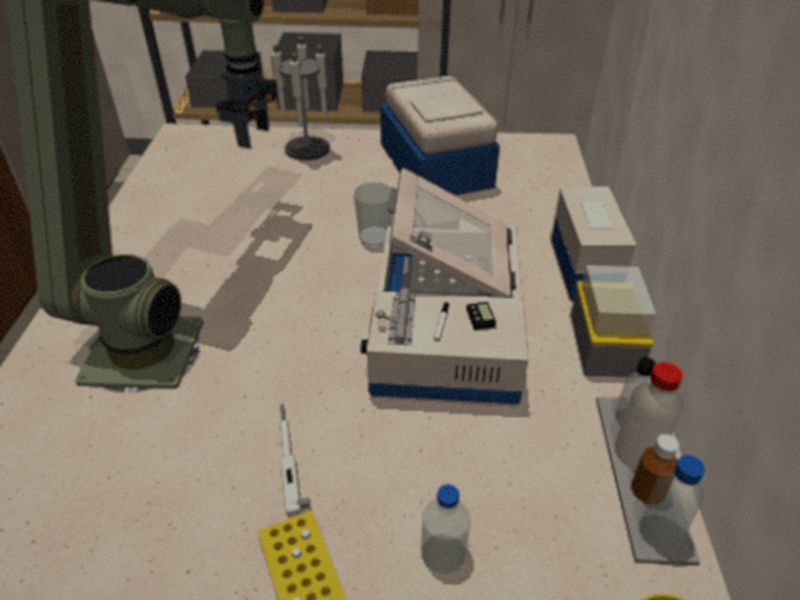

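View pics/top1b.png

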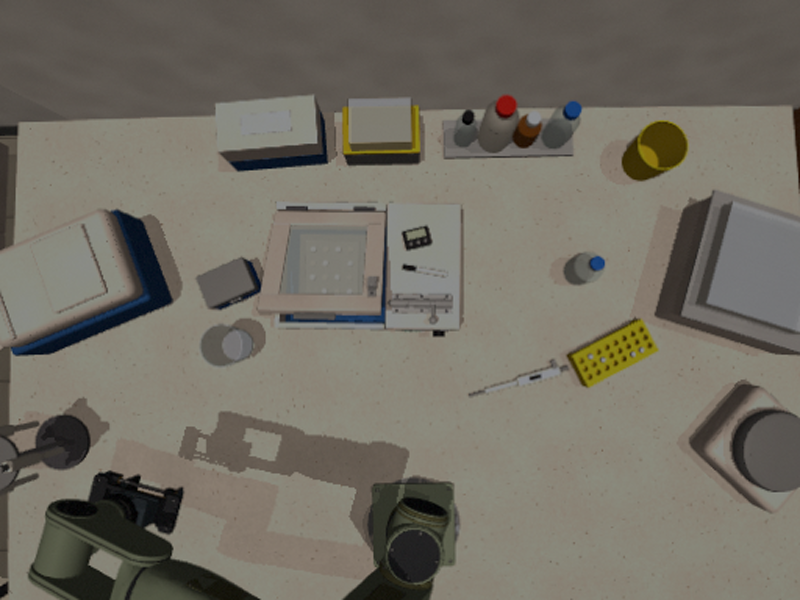

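```bash
python3 - <<'E'
import cv2
im=cv2.imread("pics/top1.png")[120:220,160:310]; cv2.imwrite("pics/top1c.png",cv2.convertScaleAbs(cv2.resize(im,(795,530),interpolation=cv2.INTER_CUBIC),alpha=1.5))
im=cv2.imread("pics/scene1.png")[100:265,225:345]; cv2.imwrite("pics/scene1c.png",cv2.resize(im,(432,594),interpolation=cv2.INTER_CUBIC))
E
```

```text
(no output)
```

View pics/top1c.png

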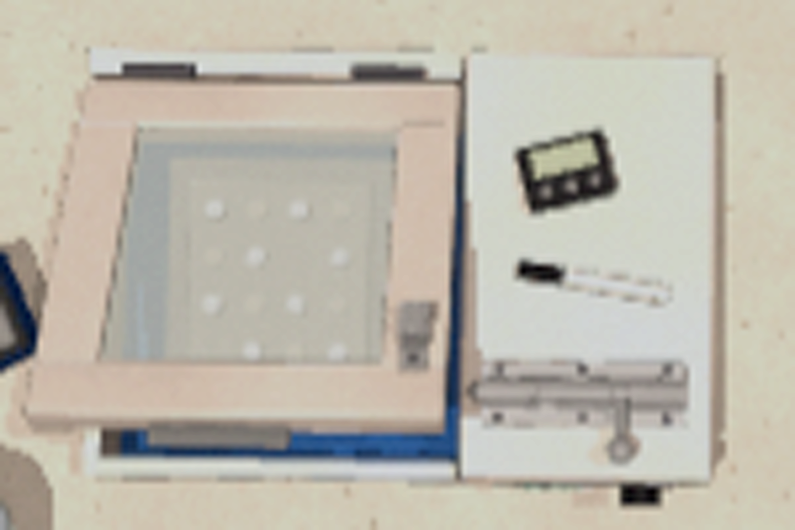

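View pics/scene1c.png

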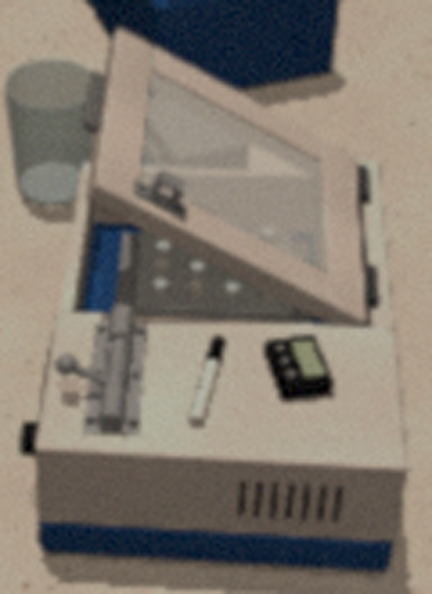

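```bash
cat > h.py <<'E'
import numpy as np, cv2
from scipy.spatial.transform import Rotation as R
from workcell import env
def proj(P,c):
    p=R.from_euler('xyz',c['orientation'],degrees=True).as_matrix().T@(np.asarray(P)-c['xyz'])
    s=p[:2]/p[2]; s=s*(1+c['k1']*(s@s)); return np.array([s[0]*c['fx']+c['cx'],s[1]*c['fy']+c['cy']])
def sh(p,q): # shaker->world
    a=np.radians(q[2]); return np.array([q[0]+np.cos(a)*p[0]-np.sin(a)*p[1],q[1]+np.sin(a)*p[0]+np.cos(a)*p[1],p[2]])
def lidp(d,y,a,h=0): return np.array([128-d*np.cos(a)-h*np.sin(a)*(-1)*-1,y,140+d*np.sin(a)+h*np.cos(a)])
E
python3 - <<'E'
from h import *
from scipy.optimize import least_squares
ct,cs=env.camera_params("top"),env.camera_params("scene")
T=lambda u,v:((u+.5)/5.3-.5+160,(v+.5)/5.3-.5+120)
S=lambda u,v:((u+.5)/3.6-.5+225,(v+.5)/3.6-.5+100)
obs=[(ct,T(466,56),(150,-45,140)),(ct,T(715,58),(150,-220,140)),(ct,T(713,480),(-150,-220,140)),(ct,T(461,478),(-150,-45,140)),
(ct,T(622,447),(-130,-155,173)),(cs,S(38,452),(-150,-220,140)),(cs,S(404,470),(150,-220,140)),(cs,S(67,363),(-130,-155,173)),
(ct,T(445,430),('l',278,-42)),(ct,T(28,415),('l',278,220))]
def f(q):
    r=[]
    for c,uv,p in obs:
        P=lidp(p[1],p[2],q[3]) if p[0]=='l' else p
        r+=list(proj(sh(P,q),c)-uv)
    return r
o=least_squares(f,[630,30,0,.5],loss='soft_l1')
print(o.x); print(np.round(np.reshape(f(o.x),(-1,2)),1))
q=o.x
for n,p in dict(press=lidp(255,89,q[3]),pressshut=(-127,89,140),knob0=(-130,-155,173),knobup=(-90,-155,197),knobhome=(-90,-105,197),keepshut=(-90,-21,152)).items(): print(n,np.round(sh(p,q),1))
E
```

```text
[ 6.43579860e+02  9.61918815e+01 -2.15546728e+00  4.72635170e-01]
[[ 0.2 -1.5]
 [ 0.5 -1.1]
 [ 0.2  0.4]
 [-0.3  0.1]
 [-0.1  0.6]
 [-1.2 -1.4]
 [ 1.1 -0.4]
 [-0.4  0.4]
 [ 0.2 -0.7]
 [-0.2  0.8]]
press [548.  188.9 256.1]
pressshut [520.  189.9 140. ]
knob0 [507.8 -53.8 173. ]
knobup [547.8 -55.3 197. ]
knobhome [549.7  -5.3 197. ]
keepshut [552.9  78.6 152. ]
```

Call:
jog_arm --deltas '[[[-0.01, -0.005, -0.02, 0, 0.0], [-0.03, -0.015, -0.045, -1, 0.0], [-0.06, -0.03, -0.07, -2, 0.0], [-0.09, -0.047, -0.09, -3, 0.0], [-0.122, -0.063, -0.099, -4, 0.0], [-0.154, -0.08, -0.099, -5, 0.0], [-0.188, -0.097, -0.099, -6, 0.0], [-0.222, -0.115, -0.099, -7, 0.0], [-0.256, -0.132, -0.099, -8, 0.0], [-0.29, -0.15, -0.099, -9, 0.0], [-0.324, -0.167, -0.099, -10, 0.0], [-0.358, -0.185, -0.099, -11, 0.0], [-0.39, -0.201, -0.099, -12, 0.0], [-0.42, -0.217, -0.099, -13, 0.0], [-0.445, -0.23, -0.099, -13.3, 0.0], [-0.465, -0.24, -0.099, -13.3, 0.0], [-0.475, -0.245, -0.099, -13.3, 0.0], [-0.478, -0.247, -0.099, -13.3, 0.0], [-0.478, -0.247, -0.099, -13.3, 0.0]]]' --grip_force 20

```text
time_s: 2.48
ee_pos: [548.1, 188.6, 329.7]
ee_rot: [180.0, -0.0, 177.8]
force: [-1.0, -0.2, 0.4]
gripper_width: 0.5
```

```bash
python3 - <<'E'
from h import *
c=env.camera_params("wrist"); print(c)
im=env.grab_frame("wrist"); cv2.imwrite("pics/w1.png",cv2.cvtColor(im,cv2.COLOR_RGB2BGR))
for l in ("lid_press","keeper","bolt_knob"):
    print(l,[(d['conf'],[round(float(x)) for x in d['xyz']]) for d in env.look_for("wrist",l)][:2])
q=[643.58,96.19,-2.155,.4726]
for P in (lidp(278,-42,.4726),lidp(278,220,.4726),lidp(255,89,.4726),(-130,-155,173)): print(proj(sh(P,q),c))
E
```

```text
{'fx': 331.3582996036833, 'fy': 331.3582996036833, 'cx': 252.32493229491578, 'cy': 191.37667282291153, 'k1': 0.0215999875191628, 'xyz': array([478.74305285, 191.42268467, 483.81064731]), 'orientation': array([ 1.65783215e+02, -2.23283441e-02,  8.78144954e+01])}
lid_press [(0.91, [538, 192, 263])]
keeper [(0.57, [541, 194, 269])]
bolt_knob [(0.72, [538, -51, 159]), (0.41, [534, 125, 205])]
[ 55.78062232 182.37898924]
[448.73327806 182.14131335]
[252.29866088 206.98886351]
[-11.58318706 149.14707655]
```

View pics/w1.png

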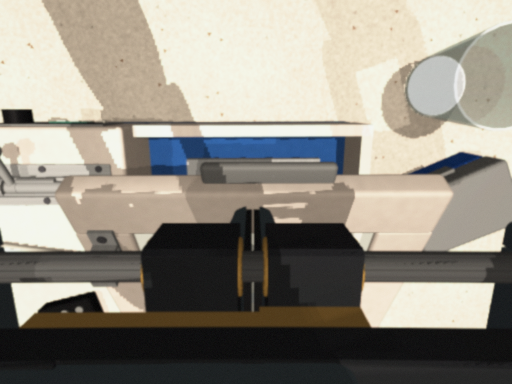

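Call:
jog_arm --deltas '[[[-0.005, 0, 0.015, 0, 0.0], [-0.005, 0, 0.035, 0, 0.0], [-0.005, 0, 0.046, 0, 0.0], [-0.004, 0, 0.054, 0, 0.0], [-0.003, 0, 0.063, 0, 0.0], [0.001, 0, 0.073, 0, 0.0], [0.0055, 0, 0.083, 0, 0.0], [0.009, 0, 0.093, 0, 0.0], [0.012, 0, 0.103, 0, 0.0], [0.0145, 0, 0.113, 0, 0.0], [0.0165, 0, 0.123, 0, 0.0], [0.018, 0, 0.133, 0, 0.0], [0.019, 0, 0.143, 0, 0.0], [0.02, 0, 0.151, 0, 0.0], [0.0205, 0, 0.158, 0, 0.0], [0.021, 0, 0.163, 0, 0.0], [0.021, 0, 0.167, 0, 0.0], [0.021, 0, 0.17, 0, 0.0], [0.021, 0, 0.17, 0, 0.0]]]'

```text
time_s: 4.27
ee_pos: [526.6, 189.2, 159.1]
ee_rot: [-179.9, -0.1, 177.8]
force: [0.2, 0.3, 0.1]
gripper_width: 0.3
```

Call:
jog_arm --deltas '[[[0, 0, 0.001, 0, 0.0], [0, 0, 0.002, 0, 0.0], [0, 0, 0.003, 0, 0.0], [0, 0, 0.004, 0, 0.0], [0, 0, 0.004, 0, 0.0]]]'

```text
time_s: 4.68
ee_pos: [526.9, 189.2, 157.2]
ee_rot: [-180.0, 0.0, 177.8]
force: [-2.5, -1.0, 7.9]
gripper_width: 0.1
```

Call:
jog_arm --deltas '[[[0, 0, 0.001, 0, 0.0], [0, 0, 0.002, 0, 0.0], [0, 0, 0.002, 0, 0.0]]]'

```text
time_s: 4.93
ee_pos: [526.9, 189.3, 157.1]
ee_rot: [180.0, 0.1, 177.8]
force: [-6.0, -2.9, 17.8]
gripper_width: 0.4
```

```bash
python3 - <<'E'
from h import *
c=env.camera_params("wrist"); print(env.state()['force'],env.state()['ee_pos'])
im=env.grab_frame("wrist"); cv2.imwrite("pics/w2.png",cv2.cvtColor(im,cv2.COLOR_RGB2BGR))
im=env.grab_frame("scene"); cv2.imwrite("pics/s2.png",cv2.resize(cv2.cvtColor(im,cv2.COLOR_RGB2BGR)[100:265,200:345],None,fx=3.6,fy=3.6,interpolation=cv2.INTER_CUBIC))
E
```

```text
[-6.01577142 -2.8808646  17.76526792] [526.92222658 189.25170618 157.11643081]
```

View pics/w2.png

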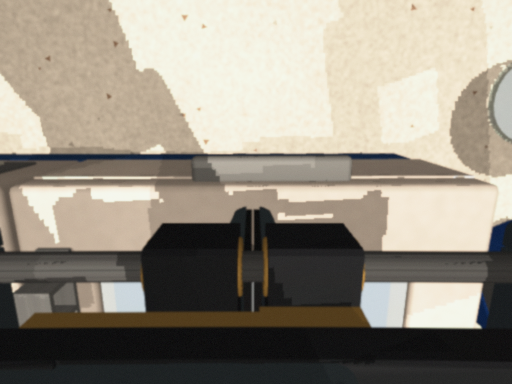

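View pics/s2.png

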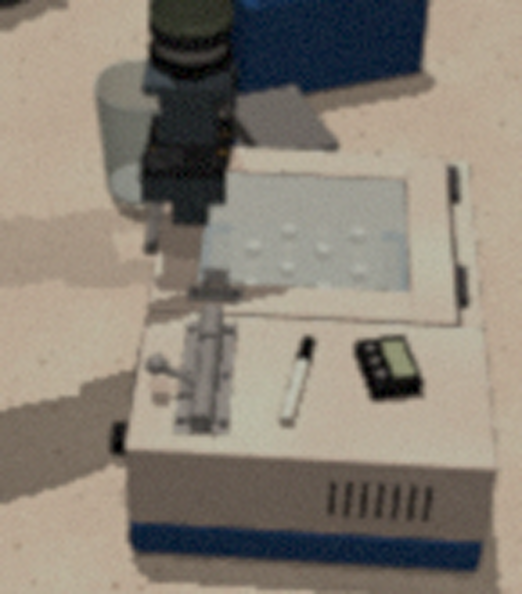

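Call:
jog_arm --deltas '[[[0, 0, -0.01, 0, 0.0], [0, 0, -0.03, 0, 0.0], [0, -0.005, -0.055, 0, 0.0], [-0.002, -0.02, -0.08, 0, 0.03], [-0.006, -0.045, -0.096, 0, 0.06], [-0.01, -0.075, -0.096, 0, 0.08], [-0.014, -0.107, -0.096, 0, 0.08], [-0.018, -0.14, -0.096, 0, 0.08], [-0.021, -0.17, -0.096, 0, 0.08], [-0.024, -0.2, -0.096, 0, 0.08], [-0.026, -0.223, -0.096, 0, 0.08], [-0.027, -0.237, -0.096, 0, 0.08], [-0.027, -0.242, -0.096, 0, 0.08], [-0.027, -0.242, -0.096, 0, 0.08], [-0.027, -0.242, -0.096, 0, 0.08]]]'

```text
time_s: 6.28
ee_pos: [545.0, -52.8, 249.9]
ee_rot: [180.0, 0.0, 177.8]
force: [1.2, -0.5, -0.7]
gripper_width: 77.7
```

```bash
python3 - <<'E'
from h import *
c=env.camera_params("wrist"); s=env.state(); print(s['force'],s['ee_pos'],s['ee_rot'],c['xyz'],c['orientation'])
im=env.grab_frame("wrist"); cv2.imwrite("pics/w3.png",cv2.cvtColor(im,cv2.COLOR_RGB2BGR))
for l in ("keeper","bolt_knob"):
    print(l,[(d['conf'],[round(float(x)) for x in d['xyz']]) for d in env.look_for("wrist",l)][:2])
q=[643.58,96.19,-2.155]
for P in ((-130,-155,173),(-90,-200,162),(-90,-60,162),(-150,-45,140),(-150,-220,140)): print(P,proj(sh(P,q),c))
im=env.grab_frame("top"); cv2.imwrite("pics/t3.png",cv2.resize(cv2.cvtColor(im,cv2.COLOR_RGB2BGR)[120:220,160:310],None,fx=5.3,fy=5.3,interpolation=cv2.INTER_CUBIC))
E
```

```text
[ 1.16452179 -0.53430942 -0.71057195] [545.0090554  -52.84913534 249.91754267] [1.79959115e+02 3.16701424e-04 1.77828757e+02] [475.51148688 -50.14844223 403.94746606] [ 1.65738991e+02 -4.70339601e-02  8.78492533e+01]
keeper [(0.7, [537, 107, 142]), (0.38, [366, -288, 18])]
bolt_knob [(0.75, [515, -57, 170]), (0.48, [536, 107, 140])]
(-130, -155, 173) [248.55445194 154.99801287]
(-90, -200, 162) [189.6941283  205.33486563]
(-90, -60, 162) [373.91460773 205.33411775]
(-150, -45, 140) [390.30069868 123.28503868]
(-150, -220, 140) [165.49405366 123.4283506 ]
```

View pics/w3.png

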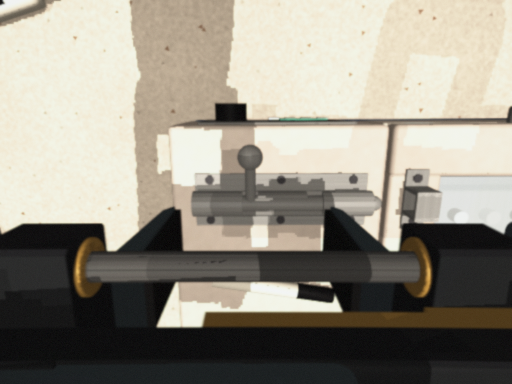

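View pics/t3.png

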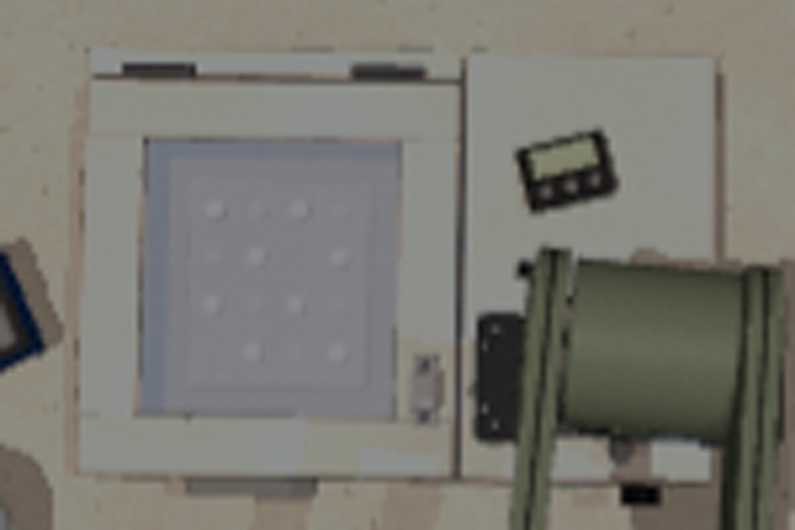

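Call:
jog_arm --deltas '[[[0.01, 0, 0.0, 0, 0.045], [0.026, 0, 0.01, 0, 0.045], [0.035, 0, 0.025, 0, 0.045], [0.0355, 0, 0.04, 0, 0.045], [0.0355, 0, 0.053, 0, 0.045], [0.0355, 0, 0.064, 0, 0.045], [0.0355, 0, 0.071, 0, 0.045], [0.0355, 0, 0.074, 0, 0.045], [0.0355, 0, 0.074, 0, 0.045]]]'

```text
time_s: 7.23
ee_pos: [509.0, -51.7, 175.5]
ee_rot: [180.0, -0.1, 177.9]
force: [0.7, 0.8, 0.0]
gripper_width: 45.1
```

```bash
python3 - <<'E'
from h import *
s=env.state(); print(s['force'],s['ee_pos'],s['gripper_width'])
im=env.grab_frame("wrist"); cv2.imwrite("pics/w4.png",cv2.cvtColor(im,cv2.COLOR_RGB2BGR))
im=env.grab_frame("scene"); cv2.imwrite("pics/s4.png",cv2.resize(cv2.cvtColor(im,cv2.COLOR_RGB2BGR)[140:260,215:315],None,fx=5,fy=5,interpolation=cv2.INTER_CUBIC))
E
```

```text
[0.70487633 0.83248222 0.04545862] [508.98949121 -51.66969322 175.54068221] 45.052550090407856
```

View pics/w4.png

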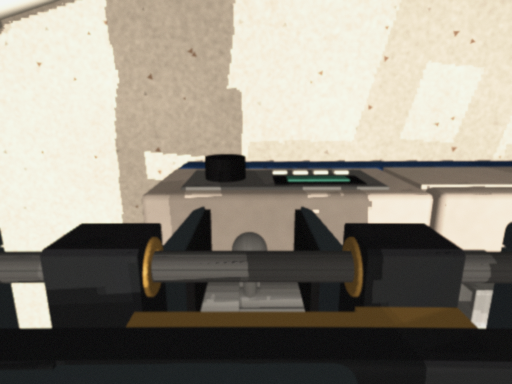

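View pics/s4.png

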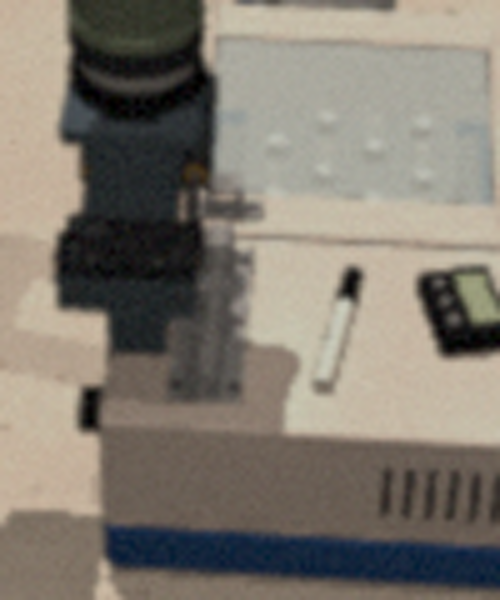

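Call:
jog_arm --deltas '[[[0, 0, 0, 0, 0.03], [0, 0, 0, 0, 0.02], [0, 0, 0, 0, 0.01], [0, 0, 0, 0, 0.01], [0, 0, 0, 0, 0.01], [0, 0, 0, 0, 0.01]]]' --grip_force 10

```text
time_s: 7.83
ee_pos: [509.7, -52.3, 176.2]
ee_rot: [-180.0, 0.0, 177.8]
force: [-0.1, -1.7, 1.0]
gripper_width: 16.9
```

Call:
jog_arm --deltas '[[[-0.002, 0, -0.0034, 0, 0.01], [-0.0042, 0, -0.0066, 0, 0.01], [-0.0068, 0, -0.0096, 0, 0.01], [-0.0096, 0, -0.0123, 0, 0.01], [-0.0126, 0, -0.0148, 0, 0.01], [-0.0159, 0, -0.0171, 0, 0.01], [-0.0193, 0, -0.019, 0, 0.01], [-0.0228, 0, -0.0206, 0, 0.01], [-0.0265, 0, -0.0219, 0, 0.01], [-0.0303, 0, -0.0229, 0, 0.01], [-0.0342, 0, -0.0236, 0, 0.01], [-0.0381, 0, -0.0239, 0, 0.01], [-0.0395, 0, -0.0239, 0, 0.01], [-0.0395, 0, -0.0239, 0, 0.01]]]'

```text
time_s: 9.0
ee_pos: [549.7, -53.5, 200.0]
ee_rot: [180.0, 0.1, 177.8]
force: [-1.0, -2.2, 3.2]
gripper_width: 16.3
```

```bash
python3 - <<'E'
from h import *
s=env.state(); print(s['force'],s['ee_pos'],s['gripper_width'])
im=env.grab_frame("wrist"); cv2.imwrite("pics/w5.png",cv2.cvtColor(im,cv2.COLOR_RGB2BGR))
im=env.grab_frame("scene"); cv2.imwrite("pics/s5.png",cv2.resize(cv2.cvtColor(im,cv2.COLOR_RGB2BGR)[140:260,215:315],None,fx=5,fy=5,interpolation=cv2.INTER_CUBIC))
E
```

```text
[-0.97374149 -2.22144113  3.15963855] [549.73926359 -53.48223938 200.04251873] 16.345276881520807
```

View pics/w5.png

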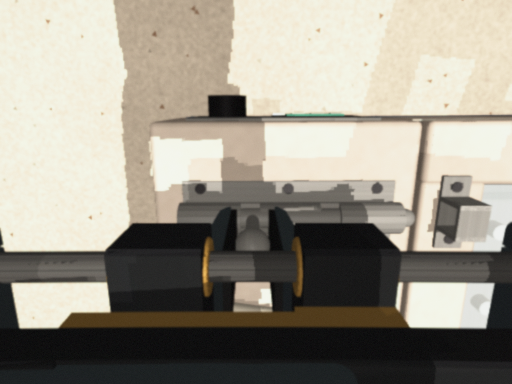

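View pics/s5.png

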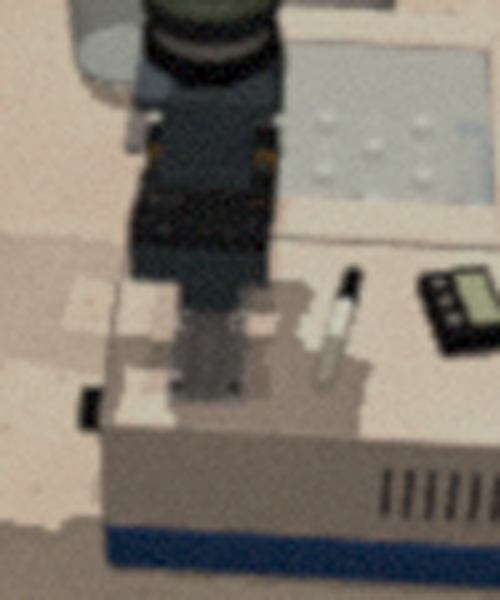

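Call:
jog_arm --deltas '[[[0, 0.003, 0, 0, 0.01], [0, 0.007, 0, 0, 0.01], [0, 0.011, 0, 0, 0.01], [0, 0.015, 0, 0, 0.01], [0, 0.019, 0, 0, 0.01], [0, 0.022, 0, 0, 0.01], [0, 0.022, 0, 0, 0.01]]]' --grip_force 15

```text
time_s: 9.68
ee_pos: [549.9, -30.4, 200.0]
ee_rot: [179.9, 0.0, 177.9]
force: [-0.8, -0.4, 4.4]
gripper_width: 16.6
```

Call:
jog_arm --deltas '[[[0, 0.004, -0.0005, 0, 0.01], [0, 0.008, -0.0005, 0, 0.01], [0, 0.012, -0.0005, 0, 0.01], [0, 0.016, -0.0005, 0, 0.01], [0, 0.02, -0.0005, 0, 0.01], [0, 0.023, -0.0005, 0, 0.01], [0, 0.025, -0.0005, 0, 0.01], [0, 0.026, -0.0005, 0, 0.01], [0, 0.026, -0.0005, 0, 0.01]]]'

```text
time_s: 10.43
ee_pos: [550.7, -5.0, 200.1]
ee_rot: [180.0, -0.0, 177.8]
force: [-1.3, -1.0, -0.7]
gripper_width: 16.6
```

Moved 48 mm; now feel for the end stop.

Call:
jog_arm --deltas '[[[0, 0.001, 0, 0, 0.01], [0, 0.002, 0, 0, 0.01], [0, 0.003, 0, 0, 0.01], [0, 0.003, 0, 0, 0.01]]]'

```text
time_s: 10.77
ee_pos: [550.7, -4.4, 200.1]
ee_rot: [-179.8, -0.0, 177.9]
force: [-1.2, -9.0, -0.4]
gripper_width: 16.5
```

Call:
jog_arm --deltas '[[[0, 0.001, 0, 0, 0.01], [0, 0.002, 0, 0, 0.01], [0, 0.002, 0, 0, 0.01]]]'

```text
time_s: 11.02
ee_pos: [550.7, -4.1, 200.1]
ee_rot: [-179.6, -0.0, 177.9]
force: [-0.5, -12.7, -0.1]
gripper_width: 16.5
```

```bash
python3 - <<'E'
from h import *
s=env.state(); print(s['force'],s['ee_pos'],s['gripper_width'])
im=env.grab_frame("wrist"); cv2.imwrite("pics/w6.png",cv2.cvtColor(im,cv2.COLOR_RGB2BGR))
E
```

```text
[ -0.48788754 -12.74768929  -0.05196197] [550.73480682  -4.13644205 200.10916433] 16.461265931352596
```

View pics/w6.png

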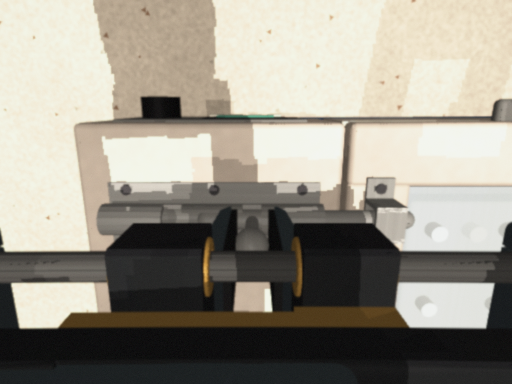

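Call:
jog_arm --deltas '[[[0, -0.002, 0, 0, 0.01], [0.002, -0.003, 0, 0, 0.01], [0.0055, -0.003, 0.0003, 0, 0.01], [0.0094, -0.003, 0.001, 0, 0.01], [0.0132, -0.003, 0.002, 0, 0.01], [0.0169, -0.003, 0.0033, 0, 0.01], [0.0204, -0.003, 0.0049, 0, 0.01], [0.0238, -0.003, 0.0068, 0, 0.01], [0.0271, -0.003, 0.0091, 0, 0.01], [0.0301, -0.003, 0.0116, 0, 0.01], [0.0301, -0.003, 0.0116, 0, 0.01]]]'

```text
time_s: 11.98
ee_pos: [520.7, -3.5, 188.6]
ee_rot: [-179.9, 0.1, 177.9]
force: [-0.1, -5.4, -0.0]
gripper_width: 17.0
```

Call:
jog_arm --deltas '[[[0.0028, -0.0005, 0.0027, 0, 0.01], [0.0054, -0.001, 0.0057, 0, 0.01], [0.0076, -0.001, 0.0089, 0, 0.01], [0.0093, -0.001, 0.0115, 0, 0.01], [0.0096, -0.001, 0.0122, 0, 0.01], [0.0096, -0.001, 0.0122, 0, 0.01]]]'

```text
time_s: 12.48
ee_pos: [511.2, -3.3, 176.4]
ee_rot: [-180.0, 0.0, 177.9]
force: [0.4, -5.8, -0.2]
gripper_width: 16.7
```

Call:
jog_arm --deltas '[[[0, 0, 0, 0, 0.025], [0, 0, 0, 0, 0.035], [0, 0, 0, 0, 0.045], [0, 0, 0, 0, 0.045], [0, 0, 0, 0, 0.045], [0, 0, -0.01, 0, 0.045], [0, 0, -0.03, 0, 0.045], [-0.005, 0, -0.055, 0, 0.06], [-0.02, 0, -0.074, 0, 0.08], [-0.034, 0, -0.074, 0, 0.08], [-0.036, 0, -0.074, 0, 0.08], [-0.036, 0, -0.074, 0, 0.08]]]'

```text
time_s: 13.48
ee_pos: [547.3, -4.3, 250.6]
ee_rot: [180.0, -0.0, 177.8]
force: [-0.1, -0.0, 0.3]
gripper_width: 75.6
```

```bash
python3 - <<'E'
from h import *
s=env.state(); c=env.camera_params("wrist"); print(s['force'],s['ee_pos'],s['gripper_width'])
im=env.grab_frame("wrist"); cv2.imwrite("pics/w7.png",cv2.cvtColor(im,cv2.COLOR_RGB2BGR))
q=[643.58,96.19,-2.155]
for P in ((-130,-105,173),(-90,-105,197),(-90,-2,152)): print(P,proj(sh(P,q),c))
im=env.grab_frame("scene"); cv2.imwrite("pics/s7.png",cv2.resize(cv2.cvtColor(im,cv2.COLOR_RGB2BGR)[140:260,215:315],None,fx=5,fy=5,interpolation=cv2.INTER_CUBIC))
E
```

```text
[-0.0780914  -0.0270811   0.34179865] [547.26552239  -4.25100075 250.58517073] 75.64156705450556
(-130, -105, 173) [250.57179854 154.33667681]
(-90, -105, 197) [250.46237031 219.68189338]
(-90, -2, 152) [381.11803112 201.06665905]
```

View pics/w7.png

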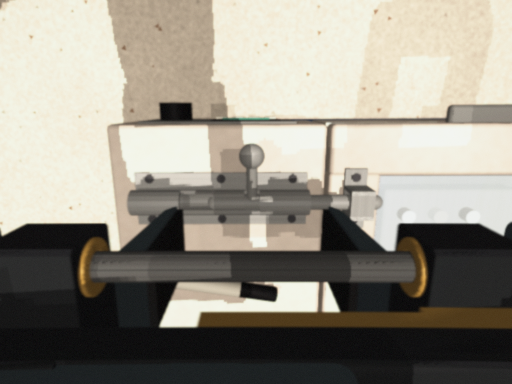

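View pics/s7.png

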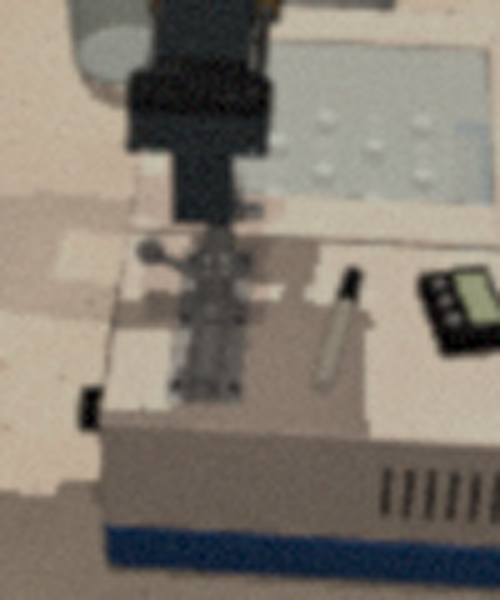

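Call:
jog_arm --deltas '[[[0, 0, -0.02, 0, 0.08], [0, 0, -0.05, 0, 0.08], [0, 0, -0.08, 0, 0.08], [0, 0, -0.09, 0, 0.08], [0, 0, -0.09, 0, 0.08], [0, 0, -0.09, 0, 0.08]]]'

```text
time_s: 14.08
ee_pos: [546.4, -4.3, 339.7]
ee_rot: [180.0, -0.1, 177.8]
force: [-0.0, -0.5, 0.2]
gripper_width: 80.0
```

```bash
python3 - <<'E'
from h import *
c=env.camera_params("wrist"); s=env.state(); print(s['force'],s['ee_pos'],s['time_s'])
im=env.grab_frame("wrist"); cv2.imwrite("pics/w8.png",cv2.cvtColor(im,cv2.COLOR_RGB2BGR))
print(proj(sh((-130,-105,173),[643.58,96.19,-2.155]),c))
E
```

```text
[-0.02138105 -0.45614284  0.16102972] [546.37092994  -4.32958735 339.68820912] 14.0833
[251.13490938 142.62480488]
```

View pics/w8.png

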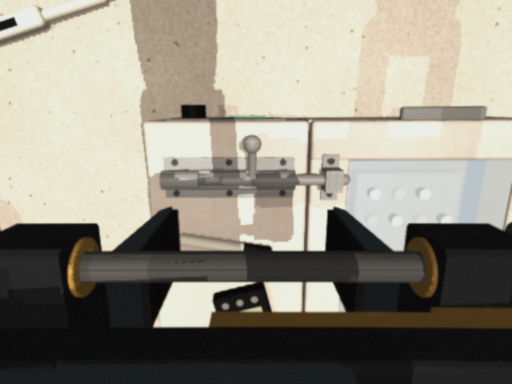

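The picture shows the bolt through the keeper with its nose at (348,180). The handle is down at the front, with the knob at (252,144), and the lid is flush with the deck.

```bash
python3 - <<'E'
from workcell import env
print(env.job_done())
E
```

```text
the job is handed in; nothing more can be done
None
```

The lid is shut and bolted, and I handed the job in at about 14 s.

- **Lid:** I pressed it down at the front rim until it met its stop. The fingertips were then at deck height, with about 18 N on the tool. Afterwards the lid looked flush with the deck.
- **Bolt:** I pinched the knob, raised the handle upright and slid the bolt 49 mm until it met the end stop with about 13 N. I then lowered the handle into the home notch and let go.
- **Last checks:** The final wrist pictures show the bolt's nose past the keeper. The knob is within 3 px of where it should be with the handle down, the same offset as at the start. The gripper is clear, with no force on the tool.
- **Other things:** I did not touch the marker or timer, and they looked unmoved in the views I had. I took no full picture of the rest of the bench at the end.

No check failed or disagreed. The grip on the 18 mm knob read about 16.5 mm instead of 18, but it held throughout.

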